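Hang the bath thermometer on the water-bath rim

ROBOT

A 6-joint arm with a two-finger parallel gripper is mounted at the origin on the work surface. World frame = base frame: x ahead of the robot, y to its left, z up, the work surface at z = 0. Lengths are in m, angles in degrees, forces in N, time in s.
With the tool pointing down it reaches from about 0.15 to 0.775 m from the base axis. Payload 6.1 kg.
Tool frame: the origin (TCP) lies at the very end of the fingers, on their centre line; the grasp point (between the pads) lies 19 mm behind it; z points along the fingers, x is the direction in which the jaws open and shut, and the axes are right-handed (so a half turn about z gives the same grasp; the last joint's range is limited). The gripper opens to 85 mm and grips with 20 to 120 N. Pads are 22 mm wide; open, the fingers measure 114 mm over their backs; the gripper's body (76 mm by 85 mm) begins 54 mm behind the grasp point. The pads swing forward as they close: fully open they stand 13 mm farther back than shut.
Start: joints at [70.359, 7.208, -2.269, 80.523, 0, 90], TCP at [0.176, 0.494, 0.2] pointing down, gripper open.
Joint ranges: [-155.77, 155.77], [-54.66, 111.73], [-72.52, 77.12], [-102.08, 115.82], [-83.92, 84.16], [-180, 180]. Speed limits (degrees/s): [136.94, 136.94, 172.46, 180, 180, 180].

INTERFACE

Orientations are given as [roll, pitch, yaw] about the fixed x, y, z axes, in that order (R = Rz(yaw) Ry(pitch) Rx(roll)).
In Python, from station import ctrl, cams gives the robot as it stands.
- The arm moves only by the tool apply_moves, never from a script. Its argument "motion" is one flat list of numbers, 5 for each row, row after row: the closure, from -1 (fully open) to 1 (shut), so that 0 is half open, then the shift along the tool's x, y, z in mm, then the turn about the tool's z in degrees. In form: [hand, tx, ty, tz, roll, hand, tx, ty, tz, roll, ...]. A call has 1 to 8 rows; each row is the pose to reach, as a shift and turn from the pose commanded when the call began, along the tool's axes at that moment; what a row does not reach only later rows make up. A row lasts 1/10 s, in which the tool goes at most 50 mm and 8.59 degrees, less where a joint would pass 70% of its speed; a pose out of reach is approached as far as the arm can. A call with a gripper value outside its range is refused whole. The fingers move at their own pace and stop on an object; "grip_force" is the grip in N (left out, the last holds). Time passes only in rows, so rows that repeat a pose let the fingers close. It gives the time, the measured TCP pose, the force and the opening at its end, in the units of the state.
- ctrl.get_state(): the state, without advancing time (a new reading comes with each control period).
- cams.read_camera(name): name is "scene" or "top" or "wrist"; returns the picture (480x640x3 uint8, blue, green, red); there is no depth.
- cams.camera_params(name): a dict with "K" (3x3 intrinsics, pixels), "view" (4x4, takes a point from world to camera coordinates). Camera axes: x right, y down, z forward; pixel columns grow to the right and rows downward; lengths in m; the calibration is good to about 2 mm. A picture is of the moment at which its call begins: read the wrist's pose just before it. camera_params takes no time and is no camera call; for the wrist camera it gives the pose at the moment of the call.
- ctrl.close_job(): hands the job in, once; it reports no verdict.
Trained networks look in the newest picture that a camera, given by its name, has taken for a name from the list of things; names that differ only in an ending like _2 or _b are one class to them, and where a whole thing is asked for, a point or a joint stands for the part that bears it (a point fixed in the world has none). Each returns a list of dicts, best first, with "p" (0 to 1); they miss things now and then, are a little off and sometimes report something else, mostly with a low value. They report only what shows in the picture. A call takes as long as a camera call.
- cams.look_for(camera, thing): "rect" ([left, top, right, bottom] in pixels, round what is visible of it).
- cams.silhouettes(camera, thing): "mask" (480x640 bool, what is visible of it) and "rect" ([left, top, right, bottom] in pixels, round what is visible of it).
The state is a dict: "time_s": time; "qpos": joint angles; "joint_velocities": joint speeds; "joint_efforts": joint torques, N m; "position": TCP position; "orientation": TCP orientation; "force": force on the tool from outside, world axes, zero at the start; "wrist_torque": the same for the moment, N m; "gripper_width": opening from 0.0 (shut) to 1.0 (fully open).
Only numpy, scipy, OpenCV 4.12 (cv2) and the standard library are available. Lean on these libraries where they do the work, as an engineer would, in place of code of your own. Each camera call takes 0.05 s, during which the arm holds its last target. There are 200 camera calls.

TASK

The water bath is being set up: draw the digital thermometer straight up out of the blue tube rack and hang it by its own spring clip over the rim of the bath's near long wall, on the clear stretch beside the circulator, stem inside the tank. Feel for the rim, press the clip down until its tongue has snapped under the rolled edge, and finish with a firm press of about 12 N that seats it fully home, without forcing it (never over 25 N); then let go, leaving it hanging upright. Leave everything else on the bench undisturbed.

Things in the scene. Friction and masses are not known exactly. Their poses are not given: they have to be found in the camera images.
- thermo_grip (a point): Centre of the thermometer's head, to grasp: upright white block 22 mm (x) by 30 mm (y) by 56 mm (z, up). Its 5 mm steel stem runs down on the centre line, tip 148 mm below this point. The spring clip on the stem hooks towards -x (display side); its bridge's underside is 46 to 58 mm below this point: it is set differently each time and the setting is not reported.
- tongue (a joint): Opening of the clip's spring tongue, rad: 0 relaxed, about 0.2 with its nose on the widest part of the rim, under 0.05 once snapped under it. Going down it starts to spread about 12 mm above home; the push grows to 2 to 9 N, falls as the nose passes (the clip may even pull down), then rises steeply as the bridge lands: finish with about 12 N. Over 25 N on the bath is forcing it.
- rim_spot (a point): Top of the rim's roll, above its axis, 120 mm over the bench, where to hang it: middle of the clear stretch of the near long wall. x horizontal, inward into the tank; y along the rim to the circulator end; z up. The roll is 8 mm thick, curled outward, flush with the wall's inner face 4 mm inward of here. Fully home the bridge rests on the roll, the stem about 10 mm inward of here.
- thermo: The same thermometer, origin at the stem's tip, axes as the head's; about 110 g. Clip, 16 mm wide along y, open downward: flat bridge; rigid inner leg 20 mm long, its face 5.5 mm from the stem's axis; springy outer tongue with a round nose 11 mm below the bridge, flaring out below to a mouth about 13 mm wide (5.5 to 18.5 mm from the axis), 26 mm below the bridge.
- bath: Stainless bath tank 200 (x) by 300 (y) by 120 mm high, fixed; origin at the centre of its underside, axes as at the rim spot. A white circulator on its +y end stands 127 mm above the rim, from 130 mm beyond the spot along y; a tube stand lies inside along the far wall. Give way sideways while pressing: a stem held 1 to 2 mm off keeps the tongue bent and adds to the force.
- rack: Blue tube rack, 62 (x) by 125 (y) by 55 mm high, fixed; origin at the centre of its underside. The thermometer's stem stands loosely in a 7.5 mm hole 50 mm deep, 40 mm from the centre towards +y. Two capped tubes stand on the -y half, their tops 81 mm above the bench.
- tube_a: Red-capped tube in the rack: leave alone.
- tube_b: Green-capped tube in the rack: leave alone.
- beaker: Glass beaker, 72 mm across, 95 mm tall: leave alone.
- tip_box: Black box of pipette tips, 85 x 120 x 55 mm: leave alone.
- black_box: Small black carton, 70 x 130 x 45 mm: leave alone.
- wash_bottle: White wash bottle with a blue spout, 200 mm tall: leave alone.
- reagent: Amber jar, 56 mm across, 100 mm tall: leave alone.

How it is judged (in metres and radians):
On the way, in this order (a step that is already met when the one before it is completed fails the run):
1. the thermometer is drawn clear of the rack, upright (z of thermo in the frame of rack above 0.06 m and angle between thermo's own z axis and vertical below 0.4 rad), for 0.05 s.
2. still held in the fingers, the clip is pressed down over the rim of the near long wall, so that the rim spreads its tongue (value of joint tongue above 0.1 rad and contact force between thermo and bath above 1 N and contact force between the fingers and thermo above 0.5 N and y of thermo_grip in the frame of rim_spot between -0.05 and 0.05 m).
3. still held, tongue snapped under the roll, the clip is pressed firmly home on the rim (8.5 N on the bath, or 13 N if a sideways hold keeps the tongue a little bent) (((value of joint tongue below 0.06 rad and contact force between thermo and bath above 8.5 N) or (value of joint tongue below 0.13 rad and contact force between thermo and bath above 13 N)) and contact force between the fingers and thermo above 0.5 N and z of thermo_grip in the frame of rim_spot below 0.06 m and y of thermo_grip in the frame of rim_spot between -0.05 and 0.05 m), for 0.1 s.
At the end, for the whole second after the job is handed in: The thermometer hangs by its clip on the near long wall within 50 mm of the spot along the rim, stem in the tank, head centre 43 to 60 mm above the rim, tongue snapped back under the roll (below 0.05 rad), upright within 0.2 rad, at rest and let go (z of thermo_grip in the frame of rim_spot between 0.043 and 0.06 m and value of joint tongue below 0.05 rad and contact force between thermo and bath above 0.2 N and x of thermo in the frame of rim_spot between 0 and 0.03 m and y of thermo_grip in the frame of rim_spot between -0.05 and 0.05 m and angle between thermo's own z axis and vertical below 0.2 rad and linear speed of thermo below 0.03 m/s); the robot touches nothing.
It fails at once if the thermometer is forced: more than 25 N between it and the bath (contact force between thermo and bath above 25 N).
It fails at once if a tube is pulled out of or knocked in the rack, or another thing on the bench is moved by more than 20 mm (distance of any of tube_a, tube_b, beaker, tip_box, black_box, wash_bottle, reagent from where it was at the start of the episode above 0.02 m).
It also fails if it takes over 72 s, if anything falls off the work surface, if the arm or the gripper's body presses on something with over 40 N, if the wrist force passes 120 N, or if a joint passes its speed limit or range.

## Working session

There is one attempt and no reset: what is moved stays moved. The work goes in short steps, Python scripts to look and compute and a tool call to move; the robot and the scene stay as the last step left them, time stands still between calls to the robot, and variables do not carry over. Pictures are saved under pics/ and viewed, about 8 in all and at most 12, crops included, and the job is handed in when it is done.

Besides the shell and the picture viewer there is one more tool, called after "Request:" in YAML: its name, and indented under it one key for each argument. apply_moves: Moves the arm, as the interface text tells. Its arguments: {"type":"object","properties":{"motion":{"type":"array"},"grip_force":{"type":"number"}},"required":["motion"]}

```bash
mkdir -p pics; cat > h.py <<'E'
from station import ctrl, cams
import numpy as np, cv2
def P(n):
    p=cams.camera_params(n); return np.array(p["K"]),np.array(p["view"])
def proj(n,X):
    K,V=P(n); c=V[:3,:3]@np.array(X)+V[:3,3]; u=K@c; return u[:2]/u[2]
def ray(n,uv):
    K,V=P(n); R=V[:3,:3]; o=-R.T@V[:3,3]; d=R.T@np.linalg.inv(K)@np.array([uv[0],uv[1],1.]); return o,d/np.linalg.norm(d)
def onz(n,uv,z):
    o,d=ray(n,uv); return o+d*(z-o[2])/d[2]
def tri(rays):
    A=sum(np.eye(3)-np.outer(d,d) for o,d in rays); b=sum((np.eye(3)-np.outer(d,d))@o for o,d in rays); return np.linalg.solve(A,b)
E
python3 - <<'E'
from h import *
np.set_printoptions(precision=4,suppress=True)
print(ctrl.get_state())
for n in ["scene","top","wrist"]:
    im=cams.read_camera(n); cv2.imwrite(f"pics/{n}0.png",im)
    K,V=P(n); print(n,K[0,0],-V[:3,:3].T@V[:3,3],V[:3,:3].tolist())
    for t in ["thermo","rack","bath","thermo_grip"]:
        print(t,[(np.round(d["p"],2),np.round(d["rect"])) for d in cams.look_for(n,t)[:2]])
a=cv2.imread("pics/scene0.png");b=cv2.imread("pics/top0.png")
E
```

```text
{'time_s': 0.0, 'qpos': array([70.3588,  7.2419, -2.3264, 80.5221, -0.0007, 89.9993]), 'joint_velocities': array([-0.0375,  0.0806, -0.0905, -0.0031, -0.0004, -0.0209]), 'joint_efforts': array([ -0.001 , -43.5911,  35.2926,   0.0174,  -0.0001,   0.    ]), 'position': array([0.1763, 0.494 , 0.1997]), 'orientation': array([179.9993,   0.0905,  70.3595]), 'force': array([ 0.2414, -0.6245, -0.0689]), 'wrist_torque': array([ 0.0176, -0.0402, -0.0366]), 'gripper_width': 0.9982144699120563}
scene 450.95778363875985 [1.0484 0.2711 0.9443] [[-0.4955507051321684, 0.8684747947417858, -0.013454721893215716], [0.7011026191462403, 0.39080829187457133, -0.5964260192415837], [-0.5127227477587597, -0.3049924751535567, -0.8025552778659016]]
thermo [(np.float64(0.8), array([385., 287., 403., 323.])), (np.float64(0.35), array([162., 151., 193., 190.]))]
rack [(np.float64(0.87), array([345., 293., 402., 349.]))]
bath [(np.float64(0.73), array([178., 182., 335., 329.]))]
thermo_grip [(np.float64(0.73), array([384., 289., 405., 323.]))]
top 523.0198095076704 [ 0.3183 -0.0093  1.3451] [[0.022663914197352572, -0.9993992269742287, 0.02622083363604662], [-0.9888852931728855, -0.02626500405761261, -0.1463421556087997], [0.14694292749102147, -0.02261271069924594, -0.98888646536152]]
thermo [(np.float64(0.66), array([228., 168., 246., 190.]))]
rack [(np.float64(0.89), array([228., 173., 287., 215.]))]
bath [(np.float64(0.7), array([309., 119., 448., 249.]))]
thermo_grip [(np.float64(0.79), array([229., 171., 247., 192.]))]
wrist 374.3987938289463 [0.1038 0.5204 0.3731] [[0.3368929643636799, 0.9415425375250097, -0.0008835118667474128], [0.8976612882273823, -0.32090841723235414, 0.30202979880697634], [0.2840903767821246, -0.10254480864671672, -0.9532980751262428]]
thermo []
rack []
bath []
thermo_grip []
```

View pics/scene0.png

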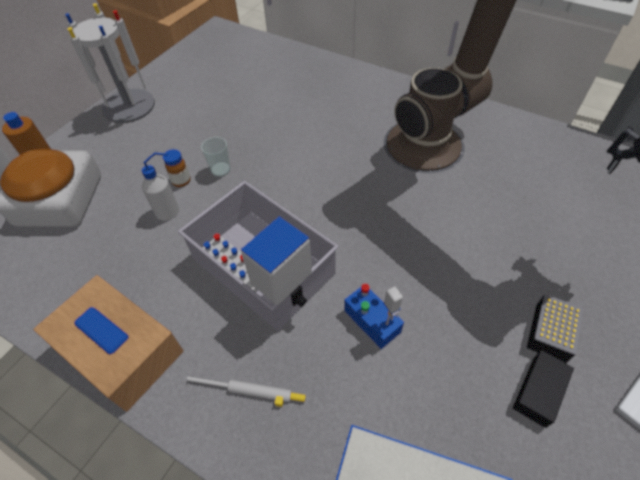

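View pics/top0.png

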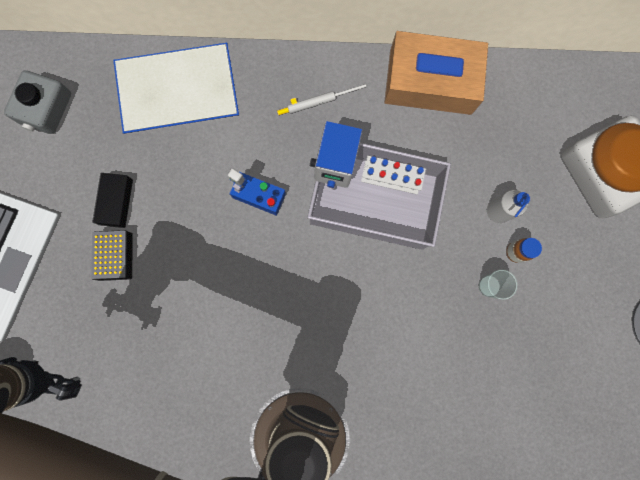

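```bash
python3 - <<'E'
from h import *
np.set_printoptions(precision=4,suppress=True)
for t in ["thermo_grip","rack","tube_a"]:
    r=[]
    for n in ["scene","top"]:
        cams.read_camera(n); s=cams.silhouettes(n,t)
        if s:
            ys,xs=np.nonzero(s[0]["mask"]); c=(xs.mean(),ys.mean()); r.append(ray(n,c)); print(t,n,s[0]["p"],c, cv2.minAreaRect(np.c_[xs,ys].astype(np.float32)))
    if len(r)==2: print(tri(r))
for n,pts in {"top":[(310,218),(433,243),(447,160)],"scene":[]}.items():
    for p in pts: print(p,onz(n,p,.12))
im=cv2.imread("pics/top0.png"); cv2.imwrite("pics/crop1.png",cv2.resize(im[110:260,215:455],None,fx=3.3,fy=3.3,interpolation=cv2.INTER_CUBIC))
E
```

```text
thermo_grip scene 0.96 (np.float64(392.56674473067915), np.float64(303.40749414519905)) ((391.3384704589844, 306.0923156738281), (16.839513778686523, 36.836429595947266), 15.255118370056152)
thermo_grip top 0.7 (np.float64(236.1191489361702), np.float64(179.0212765957447)) ((236.9977264404297, 178.92430114746094), (23.163164138793945, 14.01980972290039), 61.69924545288086)
[0.6172 0.165  0.1391]
rack scene 0.94 (np.float64(372.8770207852194), np.float64(317.73729792147805)) ((373.0000305175781, 315.5000305175781), (61.51828384399414, 34.64822769165039), 45.0)
rack top 0.95 (np.float64(258.983798379838), np.float64(194.68316831683168)) ((257.1263122558594, 192.97164916992188), (52.051963806152344, 27.426000595092773), 21.037511825561523)
[0.607  0.1236 0.0169]
tube_a scene 0.52 (np.float64(364.65168539325845), np.float64(307.35955056179773)) ((365.0, 307.5), (11.0, 8.0), 90.0)
tube_a top 0.68 (np.float64(236.09417040358744), np.float64(179.2017937219731)) ((236.91513061523438, 179.1995391845703), (21.808591842651367, 13.61343765258789), 61.69924545288086)
[0.6321 0.1422 0.122 ]
(310, 218) [ 0.5319 -0.0112  0.12  ]
(433, 243) [ 0.4797 -0.3046  0.12  ]
(447, 160) [ 0.6842 -0.3407  0.12  ]
```

View pics/crop1.png

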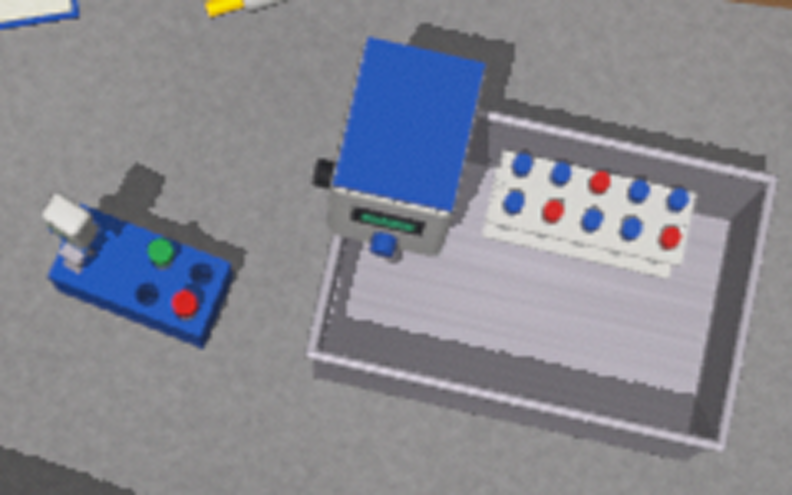

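Request:
apply_moves:
  motion: [-1,-15,46,-14,0,-1,-30,92,-28,0,-1,-45,138,-41,0,-1,-60,184,-55,0,-1,-75,230,-69,0,-1,-91,278,-82,0,-1,-106,324,-96,0,-1,-121,370,-110,0]

```text
time_s: 2.15
position: [0.4821, 0.2573, 0.31]
orientation: [180.0, -0.0, 70.4]
force: [0.5, 0.9, 0.5]
gripper_width: 0.998
```

Request:
apply_moves:
  motion: [-1,-15,40,0,0,-1,-30,80,0,0,-1,-46,120,0,0,-1,-46,130,0,0,-1,-46,130,0,0]

```text
time_s: 2.65
position: [0.5889, 0.1708, 0.3081]
orientation: [-179.9, 0.0, 70.2]
force: [-0.6, 0.2, -0.1]
gripper_width: 0.999
```

```bash
python3 - <<'E'
from h import *
np.set_printoptions(precision=4,suppress=True)
s=ctrl.get_state(); print(s["time_s"],s["position"],s["orientation"],s["force"])
im=cams.read_camera("wrist"); cv2.imwrite("pics/w1.png",im); K,V=P("wrist"); np.savez("w1.npz",K=K,V=V)
for t in ["thermo_grip","thermo","rack"]: print(t,[(d["p"],np.round(d["rect"])) for d in cams.look_for("wrist",t)[:2]])
print(proj("wrist",[.617,.165,.153]))
E
```

```text
2.65 [0.5889 0.1708 0.3081] [-179.922     0.0446   70.2176] [-0.6383  0.2066 -0.1162]
thermo_grip [(0.98, array([308., 210., 345., 268.]))]
thermo [(0.77, array([308., 208., 348., 268.])), (0.66, array([271., 228., 287., 246.]))]
rack [(0.91, array([232., 188., 346., 247.]))]
[325.8763 246.5532]
```

View pics/w1.png

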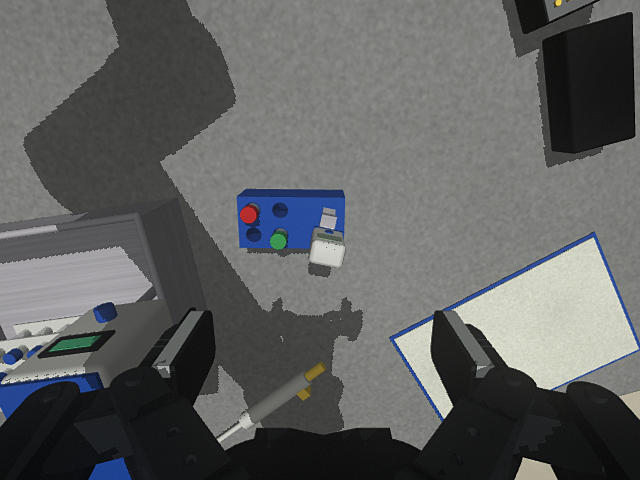

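Request:
apply_moves:
  motion: [-1,0,0,20,0,-1,0,0,40,0,-1,0,0,60,0,-1,0,0,80,0,-1,0,0,80,0,-1,0,0,80,0]

```text
time_s: 3.45
position: [0.5869, 0.1725, 0.2301]
orientation: [180.0, -0.0, 70.4]
force: [-0.7, -0.3, 0.6]
gripper_width: 0.997
```

```bash
python3 - <<'E'
from h import *
np.set_printoptions(precision=4,suppress=True)
s=ctrl.get_state(); print(s["time_s"],s["position"],s["orientation"],s["force"])
im=cams.read_camera("wrist"); cv2.imwrite("pics/w2.png",im); K,V=P("wrist"); np.savez("w2.npz",K=K,V=V)
d=cams.silhouettes("wrist","thermo_grip"); print([(e["p"],np.round(e["rect"])) for e in d])
print(proj("wrist",[.617,.165,.153]))
l,t,r,b=[int(v) for v in d[0]["rect"]]
x0,y0=l-25,t-20; c2=im[y0:y0+150,x0:x0+100]; c1=cv2.imread("pics/w1.png")[195:285,290:350]
c2=cv2.resize(c2,None,fx=4,fy=4,interpolation=2); c1=cv2.resize(c1,(400,600),interpolation=2)
print("origin2",x0,y0,"scale4; c1 origin 290,195 scale 6.667, shifted 400")
cv2.imwrite("pics/c2.png",np.hstack([c2,c1]))
E
```

```text
3.45 [0.5869 0.1725 0.2301] [179.9941  -0.0087  70.4432] [-0.6692 -0.2837  0.6042]
[(0.88, array([304., 231., 350., 313.]))]
[326.7285 278.8286]
origin2 279 210 scale4; c1 origin 290,195 scale 6.667, shifted 400
```

View pics/c2.png

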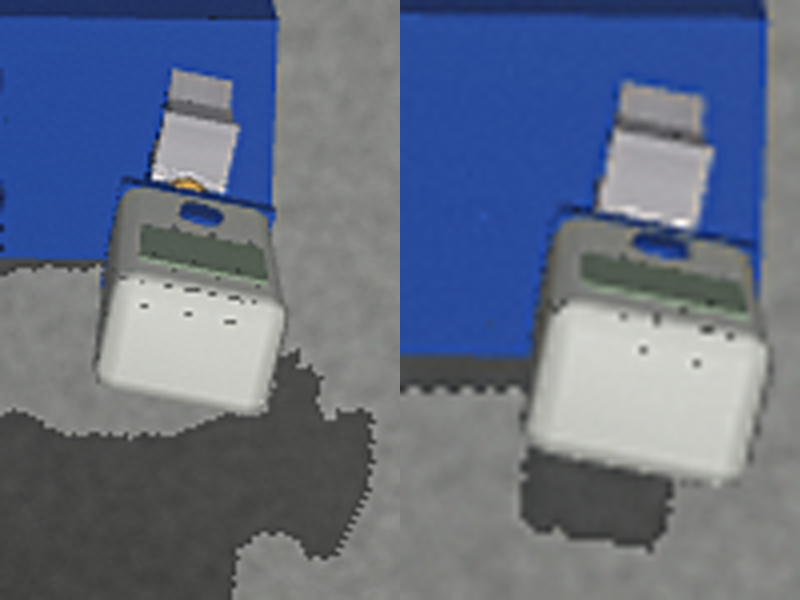

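```bash
python3 - <<'E'
from h import *
np.set_printoptions(precision=4,suppress=True)
def ry(f,uv):
    q=np.load(f); K,V=q["K"],q["V"]; R=V[:3,:3]; d=R.T@np.linalg.inv(K)@np.array([*uv,1.]); return -R.T@V[:3,3],d/np.linalg.norm(d)
A=lambda p:(279+p[0]/4,210+p[1]/4)
B=lambda p:(290+p[0]/6.667,195+p[1]/6.667)
pts={"FL":((115,272),(145,300)),"FR":((287,305),(368,345)),"BR":((262,413),(340,480)),"BL":((97,380),(130,450)),
"dispL":((140,226),(182,255)),"dispR":((270,275),(350,312)),
"botL":((122,190),(160,213)),"botR":((272,212),(355,242)),
"brL":((165,110),(214,127)),"brR":((238,124),(313,150)),"toL":((172,70),(223,82)),"toR":((232,82),(304,95))}
X={}
for k,(a,b) in pts.items():
    r=[ry("w2.npz",A(a)),ry("w1.npz",B(b))]; X[k]=tri(r); o,d=r[0]; X[k+"z"]=o+d*(.181-o[2])/d[2]; print(k,X[k],X[k+"z"])
c=sum(X[k+"z"] for k in("FL","FR","BR","BL"))/4; print("top centre@.181",c, "tri",sum(X[k] for k in("FL","FR","BR","BL"))/4)
w=(X["FR"]-X["FL"]+X["BR"]-X["BL"]); wz=(X["FRz"]-X["FLz"]+X["BRz"]-X["BLz"]); print(np.linalg.norm(wz)/2,np.degrees(np.arctan2(wz[1],wz[0])))
w=X["BLz"]-X["FLz"]+X["BRz"]-X["FRz"];print(np.linalg.norm(w)/2,np.degrees(np.arctan2(w[1],w[0])))
# bottom front edge at z=.125, bridge front edge
for k,z in(("botL",.125),("botR",.125),("brL",.10),("brR",.10)):
    o,d=ry("w2.npz",A(pts[k][0])); print(k,o+d*(z-o[2])/d[2])
# rack hole side: rack edges
E
```

```text
FL [0.597  0.1589 0.1898] [0.6004 0.1575 0.181 ]
FR [0.6123 0.1823 0.1875] [0.6152 0.1817 0.181 ]
BR [0.6254 0.1736 0.1942] [0.6323 0.1717 0.181 ]
BL [0.6168 0.1488 0.1828] [0.6175 0.1481 0.181 ]
dispL [0.5977 0.1628 0.1719] [0.5943 0.164  0.181 ]
dispR [0.6097 0.181  0.1801] [0.6093 0.1808 0.181 ]
botL [0.5932 0.1611 0.1646] [0.5877 0.1634 0.181 ]
botR [0.6062 0.1838 0.1626] [0.5991 0.1845 0.181 ]
brL [0.5931 0.1686 0.1265] [0.5775 0.1743 0.181 ]
brR [0.6037 0.1804 0.1161] [0.5835 0.1842 0.181 ]
toL [0.5918 0.1705 0.104 ] [0.5719 0.1775 0.181 ]
toR [0.5964 0.1818 0.111 ] [0.5768 0.1855 0.181 ]
top centre@.181 [0.6163 0.1648 0.181 ] tri [0.6129 0.1659 0.1886]
0.028120864832899762 58.23213684929921
0.019659829440129048 -29.711999719881398
botL [0.6061 0.1547 0.125 ]
botR [0.6205 0.1811 0.125 ]
brL [0.6005 0.1655 0.1   ]
brR [0.6086 0.1791 0.1   ]
```

Request:
apply_moves:
  motion: [-1,3,15,0,6,-1,3,30,0,11,-1,3,30,25,11,-1,3,30,50,11,-1,3,30,75,11,-1,3,30,96,11,-1,3,30,96,11]

```text
time_s: 4.25
position: [0.6159, 0.1643, 0.1312]
orientation: [-179.9, 0.1, 59.4]
force: [-0.5, -0.6, 0.4]
gripper_width: 1.001
```

Request:
apply_moves:
  motion: [1,0,0,0,0,1,0,0,0,0,1,0,0,0,0,1,0,0,0,0,1,0,0,0,0,1,0,0,0,0,1,0,0,0,0,1,0,0,0,0]
  grip_force: 50

```text
time_s: 5.05
position: [0.6177, 0.1646, 0.1346]
orientation: [179.9, -0.1, 59.4]
force: [-0.1, 0.5, 6.0]
gripper_width: 0.337
```

```bash
python3 - <<'E'
from h import *
np.set_printoptions(precision=4,suppress=True)
s=ctrl.get_state(); print(s["time_s"],s["position"],s["orientation"],s["force"],s["gripper_width"])
im=cams.read_camera("wrist"); cv2.imwrite("pics/w3.png",im); K,V=P("wrist"); np.savez("w3.npz",K=K,V=V)
cv2.imwrite("pics/w3c.png",cv2.resize(im[200:440,220:440],None,fx=2.5,fy=2.5,interpolation=2))
E
```

```text
5.05 [0.6177 0.1646 0.1346] [179.9061  -0.0939  59.3574] [-0.0897  0.5329  6.0072] 0.3374054602483205
```

View pics/w3c.png

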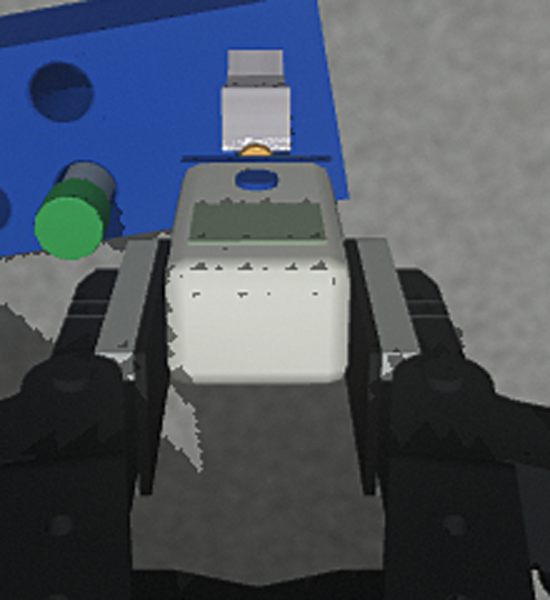

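Request:
apply_moves:
  motion: [1,0,0,-15,0,1,0,0,-35,0,1,0,0,-60,0,1,0,0,-85,0,1,0,0,-110,0,1,0,0,-135,0,1,0,0,-160,0,1,0,0,-160,0]

```text
time_s: 5.9
position: [0.6179, 0.1648, 0.2966]
orientation: [179.8, -0.2, 59.4]
force: [-0.6, 0.6, -2.0]
gripper_width: 0.338
```

```bash
python3 - <<'E'
from h import *
np.set_printoptions(precision=4,suppress=True)
s=ctrl.get_state(); print(s["time_s"],s["position"],s["orientation"],s["force"],s["gripper_width"])
im=cams.read_camera("wrist"); cv2.imwrite("pics/w4.png",im); K,V=P("wrist"); np.savez("w4.npz",K=K,V=V)
im2=cams.read_camera("scene"); cv2.imwrite("pics/s4.png",im2)
t=cams.silhouettes("scene","thermo"); print([(e["p"],np.round(e["rect"])) for e in t])
p=proj("scene",s["position"]).astype(int); print(p)
c=np.zeros((560,800,3),np.uint8)
c[:,:400]=cv2.resize(im[200:340,270:370],(400,560),interpolation=2)
x0,y0=p[0]-50,p[1]-50; print(x0,y0)
c[:,400:]=cv2.resize(im2[y0:y0+140,x0:x0+100],(400,560),interpolation=2)
cv2.imwrite("pics/c4.png",c)
E
```

```text
5.9 [0.6179 0.1648 0.2966] [179.7971  -0.2085  59.3619] [-0.6293  0.6152 -2.006 ] 0.337590808109902
[(0.8, array([394., 238., 412., 298.]))]
[402 260]
352 210
```

View pics/c4.png

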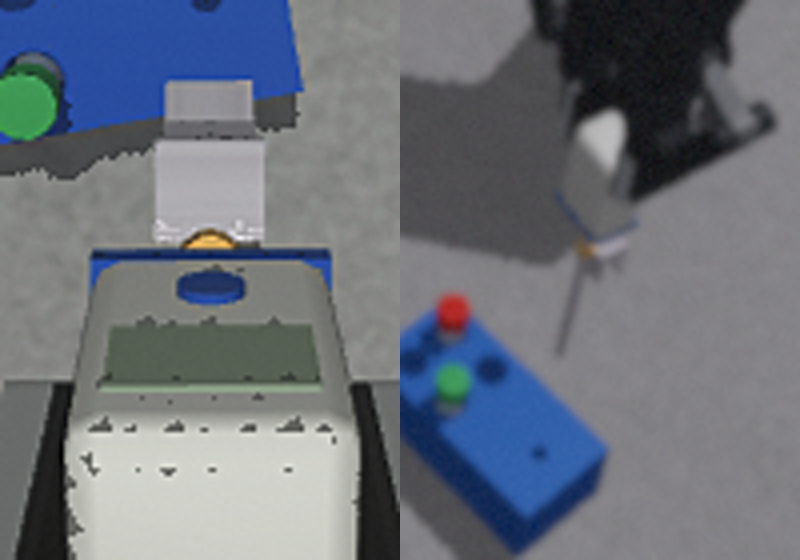

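Request:
apply_moves:
  motion: [1,-33,-24,-15,-3,1,-66,-47,-30,-6,1,-99,-71,-30,-9,1,-131,-94,-30,-12,1,-168,-75,-30,-15,1,-205,-57,-30,-18,1,-242,-38,-30,-20.6,1,-280,-20,-30,-20.6]

```text
time_s: 6.85
position: [0.4561, -0.0675, 0.3217]
orientation: [-179.9, 0.0, 80.1]
force: [0.6, -0.5, -0.5]
gripper_width: 0.34
```

```bash
python3 - <<'E'
from h import *
np.set_printoptions(precision=4,suppress=True)
s=ctrl.get_state(); print(s["time_s"],s["position"],s["orientation"],s["force"])
im=cv2.imread("pics/top0.png")
print("circ top edge",onz("top",(361.7,128.8),.247),onz("top",(352.6,174.2),.247))
a=onz("top",(308.5,217.5),.12);b=onz("top",(433.8,245.5),.12);print(a,b,np.degrees(np.arctan2(*(a-b)[1::-1])),np.linalg.norm(a-b))
# tilt from s4
S=dict(p=np.array([.6179,.1648,.2966])); t=np.array([391.5,298.75])
y=np.array([.8604,-.5097,0]);x=np.array([.5097,.8604,0])
for e in (-.1,-.05,0,.05,.1): print(e,proj("scene",S["p"]+[0,0,-.129]+y*.148*e)-t,proj("scene",S["p"]+[0,0,-.129]+x*.148*e)-t)
# clip in wrist at w4
q=np.load("w4.npz");K,V=q["K"],q["V"];R=V[:3,:3]
for dep in (.205,.210,.215,.220):
  for uv in ((308.3,234.2),(336.5,234.2)):
    c=np.linalg.inv(K)@[*uv,1]*dep; X=R.T@(c-V[:3,3])-S["p"]; print(dep,X@x,X@y,X[2])
E
```

```text
6.85 [ 0.4561 -0.0675  0.3217] [-179.8812    0.0029   80.0538] [ 0.6193 -0.5485 -0.5434]
circ top edge [ 0.7112 -0.1191  0.247 ] [ 0.6084 -0.1005  0.247 ]
[ 0.5331 -0.0076  0.12  ] [ 0.4738 -0.3065  0.12  ] 78.77796344906004 0.3047126157602777
-0.1 [ 8.7661 -5.3946] [-1.8212 -7.8125]
-0.05 [ 5.6432 -3.7198] [ 0.3325 -4.9374]
0 [ 2.5053 -2.0369] [ 2.5053 -2.0369]
0.05 [-0.6479 -0.3459] [4.6973 0.8894]
0.1 [-3.8163  1.3534] [6.9089 3.8417]
0.205 -0.008140698207624664 -0.01960893340373372 -0.026401105111487744
0.205 0.007300674656466417 -0.019596623957263627 -0.026381783193233643
0.21 -0.008327295455903503 -0.018195768759316278 -0.031198767446057374
0.21 0.007490696258531184 -0.018183159082444545 -0.0311789742615044
0.215 -0.008513892704182353 -0.0167826041148987 -0.03599642978062689
0.215 0.007680717860596041 -0.016769694207625255 -0.035976165329775045
0.22 -0.00870048995246119 -0.015369439470481262 -0.04079409211519652
0.22 0.007870739462660807 -0.01535622933280617 -0.0407733563980458
```

Request:
apply_moves:
  motion: [1,-30,0,0,0,1,-65,5,0,0,1,-100,30,0,0,1,-137,55,0,0,1,-137,72,15,1.2,1,-137,72,30,1.2,1,-137,72,37,1.2,1,-137,72,37,1.2]

```text
time_s: 7.65
position: [0.5032, -0.2128, 0.2841]
orientation: [-179.8, -0.1, 78.8]
force: [0.0, 0.7, -1.1]
gripper_width: 0.334
```

```bash
python3 - <<'E'
from h import *
np.set_printoptions(precision=4,suppress=True)
s=ctrl.get_state(); print(s["time_s"],s["position"],s["orientation"],s["force"])
im=cams.read_camera("wrist"); cv2.imwrite("pics/w5.png",im); K,V=P("wrist"); np.savez("w5.npz",K=K,V=V,p=s["position"])
c=im[110:330,170:490]
cv2.imwrite("pics/w5c.png",cv2.resize(c,None,fx=2.5,fy=2.5,interpolation=2))
E
```

```text
7.65 [ 0.5032 -0.2128  0.2841] [-179.7796   -0.0523   78.7827] [ 0.022   0.7257 -1.1366]
```

View pics/w5c.png

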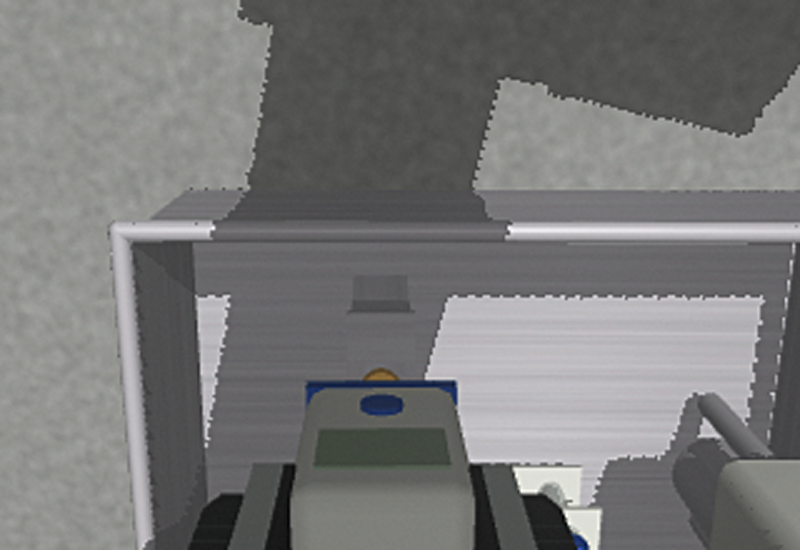

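```bash
python3 - <<'E'
from h import *
np.set_printoptions(precision=4,suppress=True)
q=np.load("w5.npz");K,V,p=q["K"],q["V"],q["p"];R=V[:3,:3];o=-R.T@V[:3,3]
a=np.radians(78.78);x=np.array([np.cos(a),np.sin(a),0]);y=np.array([np.sin(a),-np.cos(a),0])
g=lambda cx,cy:(170+(cx+.5)/2.5-.5,110+(cy+.5)/2.5-.5)
def at(cx,cy,z):
    d=R.T@np.linalg.inv(K)@[*g(cx,cy),1]; X=o+d*(z-o[2])/d[2]-p; return np.round([X@x*1e3,X@y*1e3],1)
for n,c in dict(mid=(380,231.5),left=(150,231.5),right=(790,231.5),top=(380,222),bot=(380,241),corner=(111,231)).items(): print(n,at(*c,.116))
im=cv2.imread("pics/w5.png").astype(int).sum(2)//3
for u in (235,250,400,460): print(u,im[193:212,u])
E
```

```text
mid [-1.2 -8. ]
left [-86.4  -8.1]
right [150.8  -7.9]
top [ -1.2 -11.6]
bot [-1.2 -4.4]
corner [-100.9   -8.2]
235 [120 111 117 115 108 149 181 191 213 213 187 173 146  82  67  70  70  71
  72]
250 [117 113 120 113 108 147 179 192 217 215 188 171 146  83 103 105 108 107
 103]
400 [118 118 118 118 115 127 171 186 223 233 195 178 155 106 125 106 107 105
 106]
460 [114 110 115 115 113 107 170 188 204 220 196 181 159 114 122 102 102 104
 102]
```

```bash
python3 - <<'E'
from h import *
q=np.load("w5.npz");K,V,p=q["K"],q["V"],q["p"];R=V[:3,:3];o=-R.T@V[:3,3]
a=np.radians(78.78);x=np.array([np.cos(a),np.sin(a),0]);y=np.array([np.sin(a),-np.cos(a),0])
g=lambda cx,cy:(170+(cx+.5)/2.5-.5,110+(cy+.5)/2.5-.5)
def at(cx,cy,z):
    d=R.T@np.linalg.inv(K)@[*g(cx,cy),1]; X=o+d*(z+p[2]-o[2])/d[2]-p; return np.round([X@x*1e3,X@y*1e3],1)
for z in(-.056,-.060,-.064): print("tongue end",z,at(353,276,z),at(408,276,z))
for z in(-.030,-.034,-.038): print("bridge edge",z,at(348,312,z),at(413,312,z))
for z in(-.009,-.011): print("blue flange",z,at(305,381,z),at(457,381,z))
E
```

```text
tongue end -0.056 [ -7.7 -19.1] [  6.3 -19. ]
tongue end -0.06 [ -7.8 -18.1] [  6.4 -18. ]
tongue end -0.064 [ -7.9 -17.1] [  6.5 -17. ]
bridge edge -0.03 [ -8.  -17.1] [  6.7 -17.1]
bridge edge -0.034 [ -8.2 -16. ] [  6.9 -16. ]
bridge edge -0.038 [ -8.3 -14.8] [  7.  -14.8]
blue flange -0.009 [-16.3  -8.3] [15.3 -8.3]
blue flange -0.011 [-16.5  -7.5] [15.5 -7.5]
```

Request:
apply_moves:
  motion: [1,0,2.5,25,0,1,0,2.5,50,0,1,0,2.5,75,0,1,0,2.5,92,0,1,0,2.5,98,0,1,0,2.5,98,0,1,0,2.5,98,0]

```text
time_s: 8.4
position: [0.5071, -0.2141, 0.1897]
orientation: [179.9, 0.0, 78.8]
force: [-0.4, 0.4, -1.0]
gripper_width: 0.334
```

```bash
python3 - <<'E'
from h import *
np.set_printoptions(precision=4,suppress=True)
for i in range(3):
    s=ctrl.get_state(); print(s["time_s"],s["position"],s["orientation"],s["force"])
    im=cams.read_camera("wrist")
K,V=P("wrist"); np.savez("w6.npz",K=K,V=V,p=s["position"]); cv2.imwrite("pics/w6.png",im)
c=im[150:300,220:420]
cv2.imwrite("pics/w6c.png",cv2.resize(c,None,fx=4,fy=4,interpolation=2))
E
```

```text
8.4 [ 0.5071 -0.2141  0.1897] [179.8924   0.0221  78.7783] [-0.3709  0.4077 -1.0145]
8.45 [ 0.5072 -0.2143  0.1898] [179.869    0.0265  78.7721] [ 0.2426 -0.0086  0.0618]
8.5 [ 0.5072 -0.2143  0.1897] [179.8717   0.0263  78.7683] [ 0.3307 -0.0322 -0.7592]
```

View pics/w6c.png

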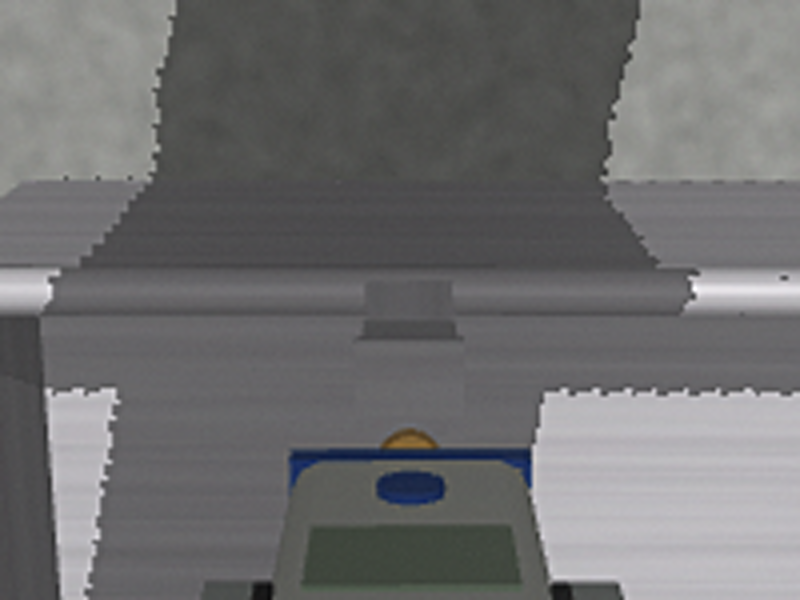

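```bash
python3 - <<'E'
from h import *
q=np.load("w6.npz");K,V,p=q["K"],q["V"],q["p"];R=V[:3,:3];o=-R.T@V[:3,3]
a=np.radians(78.78);x=np.array([np.cos(a),np.sin(a),0]);y=np.array([np.sin(a),-np.cos(a),0])
def at(cx,cy,z):
    u=(220+(cx+.5)/4-.5,150+(cy+.5)/4-.5)
    d=R.T@np.linalg.inv(K)@[*u,1]; X=o+d*(z-o[2])/d[2]-p; return np.round([X@x*1e3,X@y*1e3],1)
for c in (269,292,316): print("roll",at(410,c,.116))
for z in(.125,.129,.133): print("tongue end",z,at(365,281,z),at(453,281,z))
for z in(.152,.156,.160): print("bridge edge",z,at(357,339,z),at(464,339,z))
E
```

```text
roll [ -0.7 -17.3]
roll [ -0.7 -13.3]
roll [-0.7 -9.1]
tongue end 0.125 [ -8.  -17.5] [  6.4 -17.5]
tongue end 0.129 [ -7.8 -18.5] [  6.3 -18.5]
tongue end 0.133 [ -7.7 -19.5] [  6.1 -19.5]
bridge edge 0.152 [ -8.3 -15.6] [  7.3 -15.6]
bridge edge 0.156 [ -8.2 -16.8] [  7.2 -16.8]
bridge edge 0.16 [ -8. -18.] [  7. -18.]
```

Request:
apply_moves:
  motion: [1,0,-2,0,0,1,0,-2,6,0,1,0,-2,12,0,1,0,-2,16,0,1,0,-2,16,0,1,0,-2,16,0]

```text
time_s: 9.15
position: [0.5042, -0.2136, 0.1718]
orientation: [-179.9, -0.0, 78.8]
force: [-0.6, 0.1, -0.6]
gripper_width: 0.333
```

Request:
apply_moves:
  motion: [1,0,0,2,0,1,0,0,4,0,1,0,0,4,0,1,0,0,4,0]

```text
time_s: 9.55
position: [0.5042, -0.2137, 0.1683]
orientation: [-180.0, 0.0, 78.8]
force: [-4.3, 0.8, 2.1]
gripper_width: 0.336
```

Request:
apply_moves:
  motion: [1,0,-1,0,0,1,0,-1.5,0,0,1,0,-1.5,0,0,1,0,-1.5,0,0]

```text
time_s: 9.95
position: [0.5032, -0.2135, 0.1682]
orientation: [180.0, 0.0, 78.8]
force: [-1.7, 0.5, 1.6]
gripper_width: 0.335
```

Request:
apply_moves:
  motion: [1,0,-0.5,0,0,1,0,-0.5,1,0,1,0,-0.5,1,0,1,0,-0.5,1,0]

```text
time_s: 10.35
position: [0.5026, -0.2133, 0.1671]
orientation: [-180.0, -0.0, 78.8]
force: [-3.3, -0.3, 2.3]
gripper_width: 0.337
```

Request:
apply_moves:
  motion: [1,0,0,1,0,1,0,0,1,0,1,0,0,1,0]

```text
time_s: 10.65
position: [0.5025, -0.2133, 0.166]
orientation: [-180.0, -0.0, 78.8]
force: [-4.0, 0.5, 1.3]
gripper_width: 0.335
```

Request:
apply_moves:
  motion: [1,0,-1,0,0,1,0,-1,1,0,1,0,-1,1,0,1,0,-1,1,0]

```text
time_s: 11.05
position: [0.5019, -0.2132, 0.1653]
orientation: [180.0, 0.0, 78.8]
force: [-1.8, -0.3, 1.1]
gripper_width: 0.335
```

Request:
apply_moves:
  motion: [1,0,-0.5,1,0,1,0,-0.5,1,0,1,0,-0.5,1,0]

```text
time_s: 11.35
position: [0.5015, -0.2132, 0.1642]
orientation: [180.0, 0.0, 78.8]
force: [0.3, -0.7, 0.7]
gripper_width: 0.333
```

Request:
apply_moves:
  motion: [1,0,0,1,0,1,0,0,1,0,1,0,0,1,0]

```text
time_s: 11.65
position: [0.5014, -0.2131, 0.1632]
orientation: [180.0, 0.0, 78.8]
force: [0.2, 0.5, -0.3]
gripper_width: 0.335
```

Request:
apply_moves:
  motion: [1,0,0,1,0,1,0,0,1,0,1,0,0,1,0]

```text
time_s: 11.95
position: [0.5013, -0.2131, 0.1621]
orientation: [-180.0, -0.0, 78.8]
force: [0.1, -0.6, -0.6]
gripper_width: 0.338
```

Request:
apply_moves:
  motion: [1,0,0,1,0,1,0,0,1,0,1,0,0,1,0]

```text
time_s: 12.25
position: [0.5012, -0.213, 0.161]
orientation: [-180.0, -0.0, 78.8]
force: [1.0, 0.1, -2.0]
gripper_width: 0.336
```

Request:
apply_moves:
  motion: [1,0,0,1,0,1,0,0,1,0,1,0,0,1,0]

```text
time_s: 12.55
position: [0.5012, -0.213, 0.1601]
orientation: [-180.0, -0.0, 78.8]
force: [1.4, -0.9, -1.1]
gripper_width: 0.338
```

Request:
apply_moves:
  motion: [1,0,0,1,0,1,0,0,1,0,1,0,0,1,0]

```text
time_s: 12.85
position: [0.5012, -0.2131, 0.1592]
orientation: [-180.0, -0.0, 78.8]
force: [0.5, -0.4, -2.0]
gripper_width: 0.336
```

Request:
apply_moves:
  motion: [1,0,0,1,0,1,0,0,1,0,1,0,0,1,0]

```text
time_s: 13.15
position: [0.5012, -0.213, 0.1582]
orientation: [-180.0, -0.0, 78.8]
force: [1.4, 0.2, -2.0]
gripper_width: 0.336
```

```bash
python3 - <<'E'
from h import *
im=cams.read_camera("wrist"); cv2.imwrite("pics/w7.png",im)
s=[]
for i in range(4): s.append(ctrl.get_state()["force"]); cams.read_camera("wrist")
print(np.round(s,2))
cv2.imwrite("pics/w7c.png",cv2.resize(im[170:320,220:420],None,fx=4,fy=4,interpolation=2))
E
```

```text
[[ 2.42 -0.49 -1.56]
 [ 1.19 -0.19 -1.4 ]
 [ 1.24 -0.97 -1.16]
 [ 1.31 -0.85 -1.1 ]]
```

View pics/w7c.png

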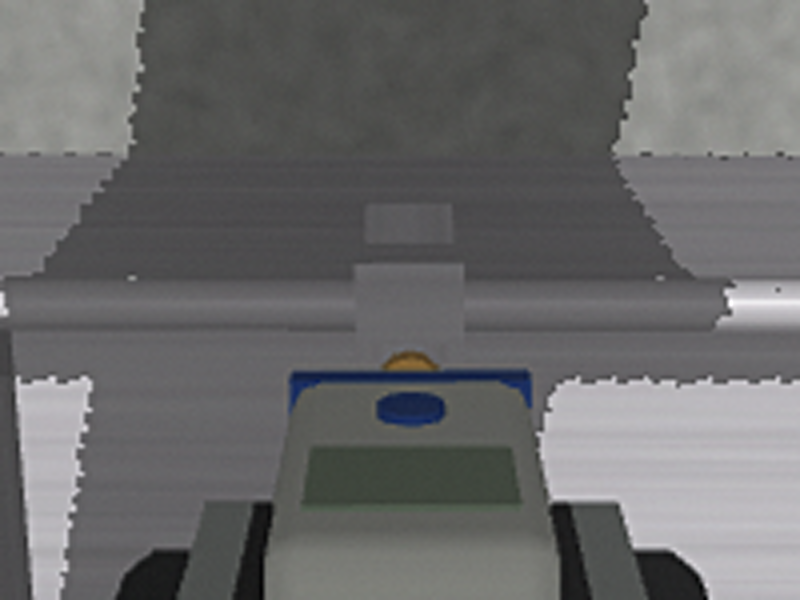

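Request:
apply_moves:
  motion: [1,0,0,1,0,1,0,0,1,0,1,0,0,1,0]

```text
time_s: 13.7
position: [0.5012, -0.2131, 0.1572]
orientation: [180.0, 0.0, 78.8]
force: [1.7, -0.1, -1.6]
gripper_width: 0.334
```

Request:
apply_moves:
  motion: [1,0,0,1,0,1,0,0,1,0,1,0,0,1,0]

```text
time_s: 14.0
position: [0.5014, -0.2132, 0.1569]
orientation: [179.9, 0.0, 78.8]
force: [0.9, 0.2, 4.5]
gripper_width: 0.337
```

Request:
apply_moves:
  motion: [1,0,0,0.7,0,1,0,0,0.7,0,1,0,0,0.7,0]

```text
time_s: 14.3
position: [0.5017, -0.2132, 0.1567]
orientation: [179.9, 0.0, 78.8]
force: [0.3, 0.4, 8.5]
gripper_width: 0.339
```

Request:
apply_moves:
  motion: [1,0,0,0.6,0,1,0,0,0.6,0,1,0,0,0.6,0,1,0,0,0.6,0]

```text
time_s: 14.7
position: [0.5018, -0.2132, 0.1567]
orientation: [179.8, 0.0, 78.8]
force: [0.6, 0.1, 9.7]
gripper_width: 0.335
```

```bash
python3 - <<'E'
from h import *
s=[]
for i in range(5): q=ctrl.get_state(); s.append([*q["force"],q["position"][2]*1e3]); cams.read_camera("wrist")
print(np.round(s,2))
im=cams.read_camera("wrist")
cv2.imwrite("pics/w8c.png",cv2.resize(im[170:320,220:420],None,fx=4,fy=4,interpolation=2))
E
```

```text
[[ 5.7000e-01  7.0000e-02  9.7000e+00  1.5672e+02]
 [ 3.6000e-01  4.6000e-01  1.1170e+01  1.5667e+02]
 [ 2.8000e-01  3.1000e-01  1.0390e+01  1.5671e+02]
 [-5.8000e-01 -4.0000e-02  1.0550e+01  1.5671e+02]
 [-9.2000e-01  7.3000e-01  1.0590e+01  1.5672e+02]]
```

View pics/w8c.png

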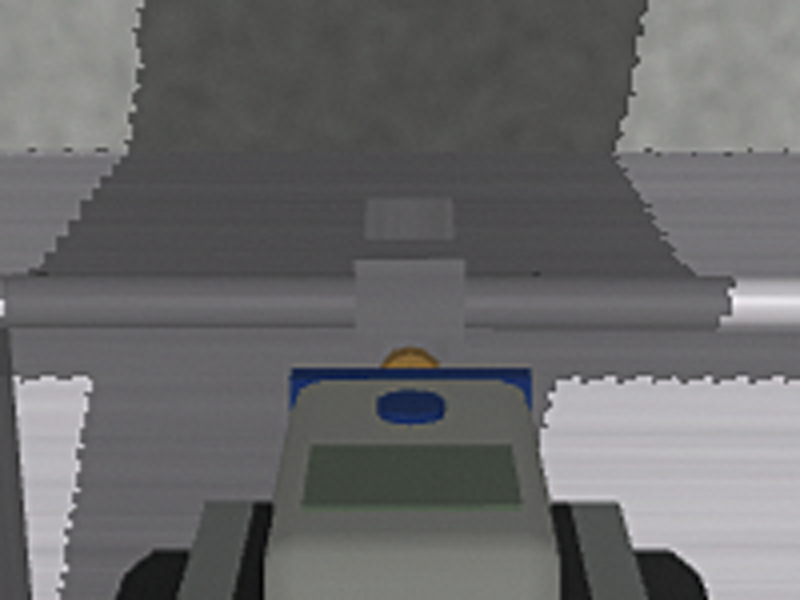

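Request:
apply_moves:
  motion: [1,0,0,0.4,0,1,0,0,0.4,0,1,0,0,0.4,0,1,0,0,0.4,0]

```text
time_s: 15.4
position: [0.5019, -0.2133, 0.1566]
orientation: [179.8, 0.0, 78.8]
force: [0.2, 1.2, 13.0]
gripper_width: 0.337
```

Request:
apply_moves:
  motion: [1,0,0,-1,0,1,0,0,-2,0,1,0,0,-2,0]

```text
time_s: 15.7
position: [0.5015, -0.2132, 0.1569]
orientation: [180.0, 0.0, 78.8]
force: [0.4, -0.5, 5.0]
gripper_width: 0.335
```

Request:
apply_moves:
  motion: [1,0,0,-0.7,0,1,0,0,-0.7,0,0.2,0,0,-0.7,0,0,0,0,-0.7,0,-0.4,0,0,-0.7,0,-0.4,0,0,-0.7,0,-0.4,0,0,-0.7,0,-0.4,0,0,-0.7,0]

```text
time_s: 16.5
position: [0.5011, -0.2131, 0.1572]
orientation: [-180.0, 0.0, 78.8]
force: [-0.5, -1.5, 0.5]
gripper_width: 0.7
```

Request:
apply_moves:
  motion: [-0.4,0,0,0,0,-0.4,0,0,-15,0,-0.4,0,0,-40,0,-0.4,0,0,-70,0,-0.4,0,0,-100,0,-0.4,0,0,-120,0,-0.4,0,0,-120,0]

```text
time_s: 17.2
position: [0.5022, -0.2135, 0.2804]
orientation: [179.7, 0.1, 78.8]
force: [0.2, 0.2, -0.1]
gripper_width: 0.702
```

```bash
python3 - <<'E'
from h import *
np.set_printoptions(precision=4,suppress=True)
s=ctrl.get_state(); print(s["time_s"],s["position"],s["force"],s["gripper_width"])
im=cams.read_camera("wrist"); im2=cams.read_camera("scene")
d=cams.look_for("scene","thermo"); print([(e["p"],np.round(e["rect"])) for e in d])
p=proj("scene",[.502,-.213,.15]).astype(int); print(p)
c=np.zeros((560,800,3),np.uint8)
c[:,:400]=cv2.resize(im[130:410,220:420],(400,560),interpolation=2)
x0,y0=p[0]-50,p[1]-70
c[:,400:]=cv2.resize(im2[y0:y0+140,x0:x0+100],(400,560),interpolation=2)
cv2.imwrite("pics/c9.png",c)
E
```

```text
17.2 [ 0.5022 -0.2135  0.2804] [ 0.1943  0.233  -0.1296] 0.7022824570346321
[(0.62, array([254., 176., 275., 214.]))]
[267 193]
```

View pics/c9.png

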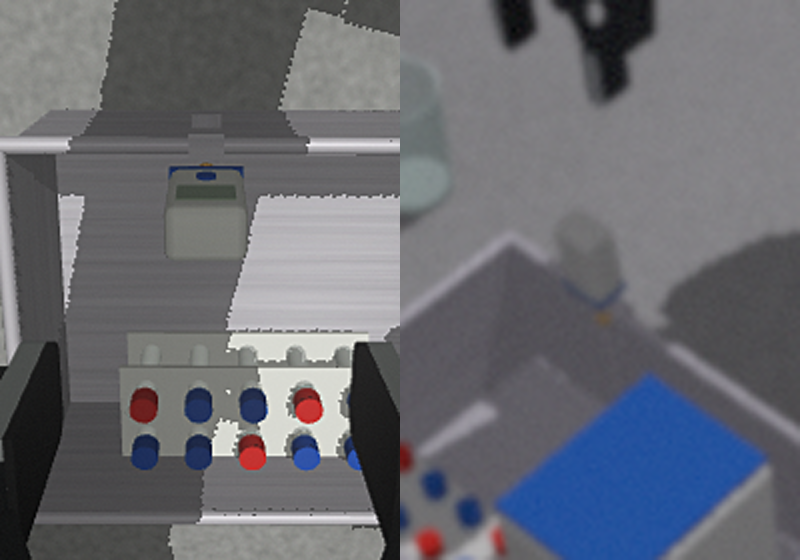

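```bash
python3 -c "
from station import ctrl
print(ctrl.close_job())"
```

```text
the job is handed in; nothing more can be done
None
```

The thermometer now hangs upright by its own clip on the near long wall's rim, on the clear stretch beside the circulator. I handed the job in at about 17 s of the 72 s allowed.

- **Pull and placing:** I gripped the head on its 30 mm faces, drew it straight up out of the rack, carried it around the circulator and lined the clip up with the wrist camera. It sits about 50 mm from the middle of the wall, away from the circulator. That is within about 10 mm of where I estimated the rim spot to be.
- **Pressing on:** The tongue spread at a tool height of about 166 to 168 mm, with about 4 N sideways. I eased the hold outward until the side force was near zero. The push then fell away, and the bridge landed hard at about 157 mm.
- **Final press:** I held about 11.6 N, then briefly about 14 N. Both figures are the wrist reading plus roughly 1 N for the thermometer's weight. I eased off, opened the fingers and withdrew 120 mm upward.
- **Last checks:** The final wrist and scene pictures show the clip over the roll, the head upright and the fingers clear. The wrist force was near zero.
- **Not confirmed:** I could not read the tongue angle directly. The snap is inferred from the drop in force, the hard landing, and the tongue looking relaxed in the wrist picture. I estimated the stem's lean in the grip at 0 to 0.05 rad, because the views disagreed slightly. I did not re-check the other objects with pictures, but no unexpected contact force showed.

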